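Seat the cap mat of a well plate in the hand press

TASK

The cap mat lies loose on the well plate: slide the plate's carrier nose first into the slot of the hand press, all the way to the stop, and let go of it. Then pull the press lever through its full stroke so that the platen pushes the mat down, pause there for about half a second, and ease the lever slowly back up to its rest, over about two seconds, never letting it fly up. Leave the carrier in the press with the mat pressed in, press the mat with the lever only, and do not disturb the other things on the bench.

Things in the scene. Friction and masses are not known exactly. Their poses are not given: they have to be found in the camera images.
- press: Hand press fixed to the bench, white frame 180 mm wide (y), grey guides. Origin on the bench at its middle; x points into the slot (insertion direction), z up. Crosshead from x = -30 to +70 mm, 126 to 151 mm up; hinge cheeks on it up to 195 mm. Under it the platen, x = -39 to +51 mm, underside 57 mm up at rest, lowered 24 mm per rad of the lever.
- slot_mouth (a point): Start of the straight slot, on its centre line, 3 mm up, 50 mm before the press origin; axes as the press. The slot has no floor (the carrier slides on the bench); walls 96 mm apart, lips over the tray's edges (undersides 9.5 mm up, tops 15.5 mm, 84 mm apart). A flared lead-in reaches 30 mm farther out, about 120 mm wide there. The stop for the nose is 120 mm in from this point.
- carrier: Loose aluminium tray 200 (x) x 92 (y) x 6 mm, 0.3 to 0.6 kg. Origin at the centre of its underside; +x points to the nose, which enters the slot first. On it: a white well plate 116 x 78 mm, top 28 mm up, centred 36 mm ahead of the origin, with a grey cap mat 110 x 72 mm, top 38 mm up until pressed. Fully home, the origin is at x = -30 mm in the press frame.
- carrier_grip (a point): Grip point in the carrier's upright rib near its tail: 80 mm behind the carrier's origin, 34 mm above its underside; axes as the carrier. The rib is 44 mm long (x), 12 mm thick (y), from 6 to 48 mm up; pinch it across its thickness. It stays outside the press when the carrier is home.
- carrier_nose (a point): Middle of the nose edge of the carrier, 100 mm ahead of its origin, 3 mm above its underside; axes as the carrier.
- lever (a joint): Angle of the press lever, rad: 0 at rest, where it leans 0.15 rad from upright away from the slot mouth; grows as the handle is pulled over towards the slot mouth (press -x) and down, to a stop at 1.1. A damped spring always drives it back to 0: at the handle about 3 N at rest to 7 N at full stroke, plus 3 N per rad/s; if let go it flies back at about 2 rad/s.
- lever_grip (a point): Centre of the lever's handle: a black free-turning sleeve 22 mm in diameter, 100 mm long along press y, between the two arms of the fork-shaped lever (arms 120 mm apart between centres, 12 mm thick). 150 mm from the hinge, 323 mm above the bench at rest. It turns with the lever, not with the sleeve.
- lever_hinge (a point): Middle of the lever's hinge axis, which runs along press y; 50 mm behind the press origin (press +x), 175 mm up; axes as the press.
- mat (a joint): How far the cap mat is pressed down into the plate, m: 0 loose, 0.007 at most; the full lever stroke takes it to the bottom. It slides stiffly (8 N) and stays where it is pushed.
- bottle: Bystander: amber glass bottle, 86 mm across, 190 mm tall. Origin at its foot.
- rack: Bystander: red tube rack 80 x 130 x 30 mm (x, y, z). Origin under its centre.
- tipbox: Bystander: blue pipette tip box 84 x 124 x 68 mm (x, y, z). Origin under its centre.
- spare_plate: Bystander: a spare white well plate, 85 x 127 x 22 mm (x, y, z), without tray or rib. Origin under its centre.
- beaker: Bystander: glass beaker, 80 mm across, 100 mm tall. Origin at its foot.
- jar: Bystander: white plastic jar, 64 mm across, 90 mm tall. Origin at its foot.
- timer: Bystander: grey bench timer, 70 x 85 x 25 mm (x, y, z). Origin under its centre.

How it is judged:
On the way, in this order (a step that is already met when the one before it is completed fails the run):
1. the carrier is home against the stop in the press (nose within 6 mm of it) and the gripper has let go of it (x of carrier_nose in the frame of press above 0.064 m and y of carrier_nose in the frame of press between -0.005 and 0.005 m and angle between the x axis of carrier and the x axis of press, either way round below 0.06 rad and height (world z) of carrier below 0.004 m and value of joint lever below 0.2 rad and contact force between the fingers and carrier below 0.2 N), for 0.2 s.
2. the lever is at the end of its stroke (over 1.0 rad) and the mat is pressed in by 5 mm or more, the carrier still home, for a moment (x of carrier_nose in the frame of press above 0.064 m and y of carrier_nose in the frame of press between -0.005 and 0.005 m and angle between the x axis of carrier and the x axis of press, either way round below 0.06 rad and height (world z) of carrier below 0.004 m and value of joint lever above 1 rad and value of joint mat above 0.005 m), for 0.3 s.
At the end, for the whole second after the job is handed in: The carrier rests on the bench in the press slot, nose within 6 mm of the stop, within 5 mm of the centre line and 0.06 rad of straight; the mat is pressed in by more than 5 mm; the lever is back at rest (under 0.04 rad) (x of carrier_nose in the frame of press above 0.064 m and y of carrier_nose in the frame of press between -0.005 and 0.005 m and angle between the x axis of carrier and the x axis of press, either way round below 0.06 rad and height (world z) of carrier below 0.004 m and value of joint lever below 0.04 rad and value of joint mat above 0.005 m and linear speed of carrier below 0.02 m/s); the robot touches nothing.
It fails at once if the lever returns faster than 1.4 rad/s (flies up) (velocity of joint lever below -1.4 rad/s).
It fails at once if the mat is pressed (over 3 mm) other than by the lever (value of joint mat above 0.003 m and value of joint lever below 0.6 rad and not (x of carrier_nose in the frame of press above 0.064 m and y of carrier_nose in the frame of press between -0.005 and 0.005 m and angle between the x axis of carrier and the x axis of press, either way round below 0.06 rad and height (world z) of carrier below 0.004 m)).
It fails at once if the carrier is tipped over 30 degrees (angle between carrier's own z axis and vertical above 0.52 rad).
It fails at once if a bystander (bottle, rack, tip box, spare plate, beaker, jar, timer) is moved more than 30 mm (distance of any of bottle, rack, tipbox, spare_plate, beaker, jar, timer from where it was at the start of the episode above 0.03 m).
It also fails if it takes over 67 s, if anything falls off the work surface, if the arm or the gripper's body presses on something with over 40 N, if the wrist force passes 120 N, or if a joint passes its speed limit or range.

ROBOT

A 6-joint arm with a two-finger parallel gripper is mounted at the origin on the work surface. World frame = base frame: x ahead of the robot, y to its left, z up, the work surface at z = 0. Lengths are in m, angles in rad, forces in N, time in s.
With the tool pointing down it reaches from about 0.35 to 0.775 m from the base axis. Payload 5.5 kg.
Tool frame: the origin (TCP) lies at the very end of the fingers, on their centre line; the grasp point (between the pads) lies robot.grasp_offset behind it (robot.grasp_offset is the distance from the TCP to the grasp point, in m); z points along the fingers, y is the line along which they close (so a half turn about z gives the same grasp; the last joint's range is limited). The gripper opens to 85 mm and grips with 20 to 120 N. Pads are 22 mm wide; open, the fingers measure 114 mm over their backs; the gripper's body (76 mm by 85 mm) begins 54 mm behind the grasp point. The pads swing forward as they close: fully open they stand 13 mm farther back than shut.
Start: joints at [-1.326, 0.313, 0.046, 1.304, 0, 1.431], TCP at [0.216, -0.533, 0.231] pointing down, gripper open.
Joint ranges: [-2.76, 2.76], [-0.86, 1.69], [-1.03, 1.26], [-2.2, 2.34], [-1.47, 1.5], [-3.14, 3.14]. Speed limits (rad/s): [2.57, 2.57, 3.14, 3.14, 3.14, 3.14].

INTERFACE

Orientations are given as a rotation vector (axis times angle).
In Python, from rig import robot, read_camera, camera_info gives the robot as it stands.
- The arm moves only by the tool step_arm, never from a script. Its argument "commands" is text: rows parted by semicolons, each of 7 numbers parted by spaces: the opening, from 0 (shut) to 1 (fully open), then the shift along the tool's x, y, z in m, then the turn, a rotation vector about the tool's x, y, z in degrees. A call has 1 to 8 rows; each row is the pose to reach, as a shift and turn from the pose commanded when the call began, along the tool's axes at that moment; what a row does not reach only later rows make up. A row lasts 1/10 s, in which the tool goes at most 50 mm and 8.59 degrees, less where a joint would pass 70% of its speed; a pose out of reach is approached as far as the arm can. A call with a gripper value outside its range is refused whole. The fingers move at their own pace and stop on an object; "newtons" is the grip in N (left out, the last holds). Time passes only in rows, so rows that repeat a pose let the fingers close. It gives the time, the measured TCP pose, the force, the opening and the grip force at its end, in the units of the state.
- robot.observe(): the state, without advancing time (a new reading comes with each control period).
- read_camera(name): name is "scene" or "top" or "wrist"; returns (picture, depth): 384x512x3 uint8, red, green, blue; 384x512 float32, m along the optical axis (not along the pixel's ray), 0 where there is no reading.
- camera_info(name): a dict with "fx", "fy", "cx", "cy" (pixels), "dist" ([k1, k2, p1, p2, k3] as OpenCV has them; the pictures are not rectified), "camera_from_world" (4x4, takes a point from world to camera coordinates). Camera axes: x right, y down, z forward; pixel columns grow to the right and rows downward; lengths in m; the calibration is good to about 2 mm. A picture is of the moment at which its call begins: read the wrist's pose just before it. camera_info takes no time and is no camera call; for the wrist camera it gives the pose at the moment of the call.
- robot.job_done(): hands the job in; it is judged then, once.
The state is a dict: "time_s": time; "q": joint angles; "qd": joint speeds; "joint_efforts": joint torques, N m; "position": TCP position; "tool_rot": TCP orientation; "contact_force": force on the tool from outside, world axes, zero at the start; "torque": the same for the moment, N m; "gripper_width": opening from 0.0 (shut) to 1.0 (fully open); "gripper_force": force on a finger pad.
Only numpy, scipy, OpenCV 4.12 (cv2) and the standard library are available. Lean on these libraries where they do the work, as an engineer would, in place of code of your own. Each camera call takes 0.05 s, during which the arm holds its last target. There are 200 camera calls.

## Working session

There is one attempt and no reset: what is moved stays moved. The work goes in short steps, Python scripts to look and compute and a tool call to move; the robot and the scene stay as the last step left them, time stands still between calls to the robot, and variables do not carry over. Pictures are saved under pics/ and viewed, at most 10 in all, crops included, and the job is handed in when it is done.

Besides the shell and the picture viewer there is one more tool, called by a JSON object that holds its "op" and its "data", one argument or row to a line. step_arm: Moves the arm, as the interface text tells. Its arguments: {"type":"object","properties":{"commands":{"type":"string"},"newtons":{"type":"number"}},"required":["commands"]}

```bash
mkdir -p pics; ls; cat > h.py <<'E'
import numpy as np, cv2
from rig import robot, read_camera, camera_info
def pts(name, d=None, info=None):
    "world points per pixel from depth"
    i=info or camera_info(name)
    K=np.array([[i['fx'],0,i['cx']],[0,i['fy'],i['cy']],[0,0,1]])
    v,u=np.mgrid[0:384,0:512]
    n=cv2.undistortPoints(np.stack([u,v],-1).reshape(-1,1,2).astype(float),K,np.array(i['dist'])).reshape(384,512,2)
    c=np.dstack([n[...,0]*d,n[...,1]*d,d])
    T=np.linalg.inv(np.array(i['camera_from_world']))
    return c@T[:3,:3].T+T[:3,3]
E
python3 - <<'E'
from h import *
for n in('scene','top'):
    p,d=read_camera(n); cv2.imwrite(f'pics/{n}0.png',p[...,::-1]); np.savez(f'{n}0.npz',p=p,d=d,w=pts(n,d))
    print(n,np.linalg.inv(np.array(camera_info(n)['camera_from_world']))[:3].round(3).tolist())
print(robot.observe(), robot.grasp_offset)
E
```

```text
pics
scene [[-0.781, 0.457, -0.425, 1.166], [0.624, 0.586, -0.517, 0.767], [0.013, -0.669, -0.743, 1.278]]
top [[0.02, -0.987, 0.158, 0.322], [-1.0, -0.021, -0.006, 0.042], [0.009, -0.158, -0.987, 1.698]]
{'time_s': 0.1, 'q': array([-1.32563300e+00,  3.13925794e-01,  4.50982115e-02,  1.30359552e+00,
        2.00217098e-05,  1.43122414e+00]), 'qd': array([ 6.51095058e-04, -2.30250993e-03,  1.49246563e-03,  8.64498431e-04,
        4.11813875e-06,  1.53606502e-03]), 'joint_efforts': array([ 1.66127029e-03, -4.81728029e+01,  2.99243045e+01,  1.27135520e-02,
       -1.89145926e-04, -2.11929226e-06]), 'position': array([ 0.2157069 , -0.53252118,  0.23050006]), 'tool_rot': array([-3.08204824e+00, -6.00309915e-01,  1.03387579e-04]), 'contact_force': array([-1.17505813, -0.73094773,  0.30657119]), 'torque': array([-0.0070668 ,  0.02747837, -0.00299482]), 'gripper_force': 0.0, 'gripper_width': 1.0039894230310669} 0.0187
```

View pics/scene0.png

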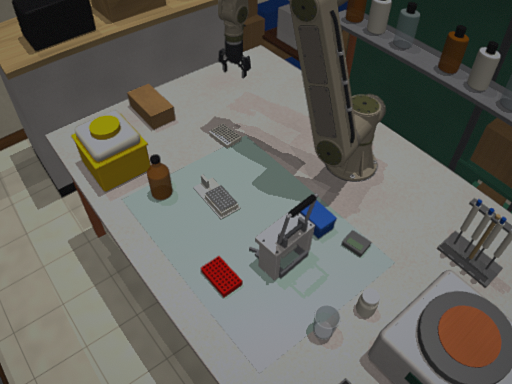

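View pics/top0.png

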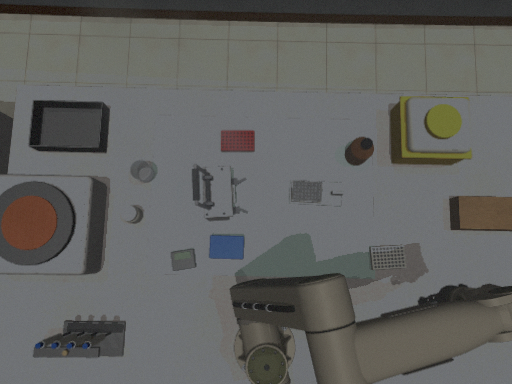

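The top view shows the carrier at about (316,193) with its rib at (338,193). The press is at (215,192) with its mouth facing right, and the black handle is at (197,187). Next I'll measure these from depth.

```bash
python3 - <<'E'
from h import *
z=np.load('top0.npz');p,d,w=z['p'],z['d'],z['w']
def reg(c0,c1,r0,r1,zl,zh,lab):
    q=w[r0:r1,c0:c1].reshape(-1,3); m=(q[:,2]>zl)&(q[:,2]<zh); q=q[m]
    if len(q)<3: print(lab,len(q));return
    b=cv2.minAreaRect((q[:,:2]*1000).astype(np.float32))
    print(lab,len(q),'mean',q.mean(0).round(4),'rect',np.round(b[0],1),np.round(b[1],1),round(b[2],1))
print('bench',np.median(w[200:230,290:330,2]))
reg(280,350,170,215,.030,.045,'mat')
reg(280,350,170,215,.018,.045,'plate+')
reg(280,350,170,215,.003,.06,'all')
reg(325,350,185,202,.030,.06,'rib')
reg(180,250,155,225,.29,.36,'handle')
reg(180,250,155,225,.2,.36,'lever')
reg(180,250,155,225,.11,.16,'crosshead')
reg(180,250,155,225,.16,.2,'cheeks')
reg(180,255,155,225,.04,.2,'press')
for n,a in dict(bottle=(340,380,130,170),rack=(215,260,125,158),tip=(200,250,230,265),spare=(365,410,240,275),beaker=(125,160,155,185),jar=(120,145,200,225),timer=(165,200,245,275)).items(): reg(*a,.012,.25,n)
for s,c in(('scene0',(180,330,170,300)),):pass
cv2.imwrite('pics/t1.png',cv2.resize(p[100:290,110:420,::-1],None,fx=2.5,fy=2.5,interpolation=cv2.INTER_CUBIC))
E
```

```text
bench 0.0003831527009042768
mat 540 mean [ 0.5697 -0.1514  0.0373] rect [ 567.5 -186.7] [193.6  74.7] 87.5
plate+ 635 mean [ 0.5674 -0.1507  0.0356] rect [ 568.4 -186.6] [194.   79.7] 88.0
all 1459 mean [ 0.5674 -0.1777  0.0202] rect [ 571.6 -182.5] [172.2 269.6] 1.2
rib 47 mean [ 0.565  -0.263   0.0451] rect [ 565.3 -262.5] [42.2 12.7] 88.7
handle 276 mean [0.5385 0.2319 0.3284] rect [540.2 233.5] [131.5  22.9] 3.9
lever 336 mean [0.5393 0.2294 0.3134] rect [540.5 227. ] [131.9  35.9] 4.0
crosshead 1210 mean [0.5407 0.1734 0.1495] rect [544.6 181.1] [180.9 100.3] 4.6
cheeks 218 mean [0.5434 0.2088 0.1844] rect [537.6 196.7] [ 80.2 159.9] 83.5
press 1527 mean [0.5392 0.1768 0.1494] rect [544.9 176.7] [180.9 109.3] 4.5
bottle 604 mean [ 0.7081 -0.328   0.1219] rect [ 716.4 -336.2] [83.8 77.6] 45.6
rack 704 mean [0.761  0.1201 0.0284] rect [753.8 119.7] [ 97.4 129. ] 2.3
tip 789 mean [0.353  0.1478 0.067 ] rect [353.3 155.2] [ 86.9 136.2] 1.6
spare 781 mean [ 0.3295 -0.4508  0.021 ] rect [ 325.3 -453.9] [152.5 105.5] 87.2
beaker 344 mean [0.6295 0.4756 0.0655] rect [624.8 469.4] [75.8 80.1] 1.6
jar 301 mean [0.4649 0.4981 0.0747] rect [465.9 502.2] [58.  57.5] 11.8
timer 441 mean [0.305  0.3086 0.0242] rect [306.7 301. ] [ 69.5 103.1] 10.3
```

View pics/t1.png

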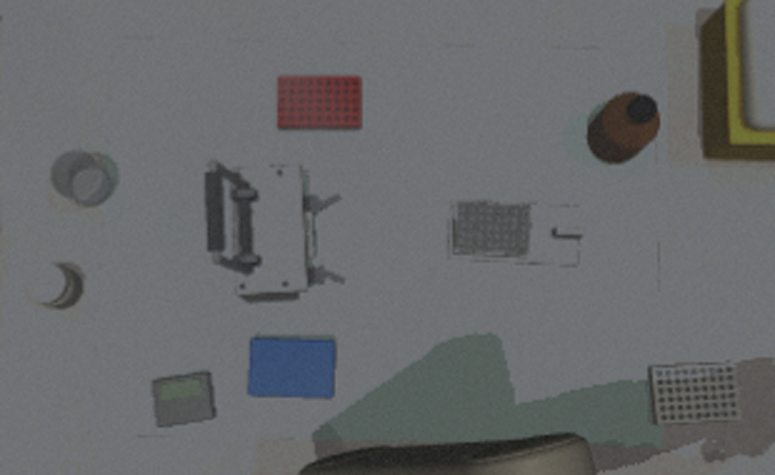

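```bash
cat >> h.py <<'E'
from scipy.spatial.transform import Rotation as R
def rel(pos, yaw):
    "shift (m) and turn (deg), tool axes, to reach TCP pos with tool down and tool y at world angle yaw (deg)"
    o=robot.observe(); R0=R.from_rotvec(o['tool_rot'])
    a=np.radians(yaw); y=np.array([np.cos(a),np.sin(a),0]); zz=np.array([0,0,-1.]); x=np.cross(y,zz)
    T=R.from_matrix(np.stack([x,y,zz],1))
    r=R0.inv()*T
    print('t',round(o['time_s'],2),'pos',o['position'].round(4),'tooly',round(float(np.degrees(np.arctan2(*R0.as_matrix()[[1,0],1]))),2),'q',o['q'].round(2),'F',o['contact_force'].round(1))
    print('shift',R0.inv().apply(np.array(pos)-o['position']).round(4),'turn',r.as_rotvec(degrees=True).round(2))
E
python3 - <<'E'
from h import *
rel([.5655,-.2625,.14],-1.5)
z=np.load('top0.npz');w,p=z['w'],z['p']
q=w[170:215,285:325].reshape(-1,3)
for a,b in((.033,.045),(.024,.045),(.003,.03)):
    m=q[(q[:,2]>a)&(q[:,2]<b)]; r=cv2.minAreaRect((m[:,:2]*1000).astype(np.float32)); print(len(m),m.mean(0).round(4),r)
E
```

```text
t 0.1 pos [ 0.2157 -0.5325  0.2305] tooly -67.96 q [-1.33  0.31  0.05  1.3   0.    1.43] F [-1.2 -0.7  0.3]
shift [ 0.4255 -0.1189  0.0908] turn [ -0.07  -0.07 -66.46]
458 [ 0.5698 -0.1484  0.0379] ((569.3770141601562, -146.52978515625), (113.09749603271484, 73.49838256835938), 87.4341812133789)
585 [ 0.5683 -0.1466  0.0361] ((568.9102172851562, -146.66796875), (114.77523040771484, 77.54350280761719), 88.77716827392578)
420 [ 0.5654 -0.1437  0.0103] ((570.7852783203125, -143.44924926757812), (173.0558319091797, 151.97567749023438), 0.6087835431098938)
```

{"op": "step_arm", "data": {
  "commands": "1 .4255 -.119 .03 0 0 -66;1 .4255 -.119 .03 0 0 -66;1 .4255 -.119 .03 0 0 -66;1 .4255 -.119 .03 0 0 -66;1 .4255 -.119 .03 0 0 -66;1 .4255 -.119 .03 0 0 -66;1 .4255 -.119 .03 0 0 -66;1 .4255 -.119 .03 0 0 -66",
  "newtons": 40
}}

```text
time_s: 0.9
position: [0.5329, -0.2874, 0.2037]
tool_rot: [-2.253, -2.189, 0.0]
contact_force: [0.8, -0.8, 0.1]
gripper_width: 1.001
gripper_force: 0.0
```

{"op": "step_arm", "data": {
  "commands": "1 0 0 0 0 0 0;1 0 0 0 0 0 0;1 0 0 0 0 0 0"
}}

```text
time_s: 1.2
position: [0.531, -0.2894, 0.2039]
tool_rot: [-2.26, -2.181, 0.001]
contact_force: [0.1, -0.5, 0.3]
gripper_width: 1.004
gripper_force: 0.0
```

```bash
python3 - <<'E'
from h import *
i=camera_info('wrist');p,d=read_camera('wrist');w=pts('wrist',d,i)
cv2.imwrite('pics/w0.png',p[...,::-1])
m=(w[...,2]>.04)&(w[...,2]<.055)&(w[...,1]<-.21)&(abs(w[...,0]-.565)<.06)&(w[...,1]>-.31)
q=w[m];print('rib',len(q),q.mean(0).round(4),cv2.minAreaRect((q[:,:2]*1000).astype(np.float32)) if len(q) else '')
m=(w[...,2]>.033)&(w[...,2]<.042)&(w[...,1]>-.215)&(abs(w[...,0]-.565)<.06)
q=w[m];print('mat',len(q),q.mean(0).round(4) if len(q) else '',cv2.minAreaRect((q[:,:2]*1000).astype(np.float32)) if len(q) else '')
rel([.5655,-.2625,.09],-2)
E
```

```text
rib 507 [ 0.5676 -0.2654  0.0478] ((568.0491333007812, -265.86962890625), (42.79941177368164, 12.241857528686523), 88.32666778564453)
mat 7026 [ 0.571  -0.1644  0.0385] ((571.4503784179688, -166.0541229248047), (79.53044128417969, 71.14793395996094), 88.12194061279297)
t 1.25 pos [ 0.5308 -0.2899  0.2041] tooly -2.06 q [-0.63  0.38  0.08  1.27 -0.    0.97] F [ 0.  -0.4  0.4]
shift [0.0286 0.0338 0.114 ] turn [-0.04 -0.   -0.06]
```

View pics/w0.png

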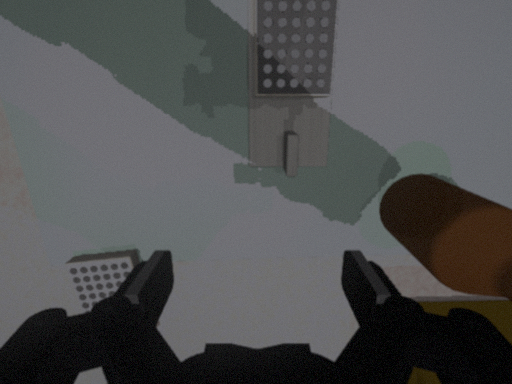

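{"op": "step_arm", "data": {
  "commands": "1 .026 .036 .04 0 0 0;1 .026 .036 .09 0 0 0;1 .026 .036 .13 0 0 0;1 .026 .036 .16 0 0 0;1 .026 .036 .18 0 0 0;1 .026 .036 .187 0 0 0;1 .026 .036 .187 0 0 0;1 .026 .036 .187 0 0 0"
}}

```text
time_s: 2.05
position: [0.569, -0.2657, 0.0186]
tool_rot: [2.259, 2.18, 0.001]
contact_force: [-0.3, 0.1, 0.2]
gripper_width: 1.001
gripper_force: 0.0
```

{"op": "step_arm", "data": {
  "commands": "0 0 0 0 0 0 0;0 0 0 0 0 0 0;0 0 0 0 0 0 0;0 0 0 0 0 0 0;0 0 0 0 0 0 0;0 0 0 0 0 0 0",
  "newtons": 30
}}

```text
time_s: 2.65
position: [0.5686, -0.2644, 0.0175]
tool_rot: [2.258, 2.184, -0.0]
contact_force: [-0.7, 0.1, 3.0]
gripper_width: 0.134
gripper_force: 29.9
```

```bash
python3 - <<'E'
from h import *
rel([.5546,-.05,.018],3)
print(robot.observe()['gripper_width'],robot.observe()['gripper_force'])
i=camera_info('wrist');p,d=read_camera('wrist');w=pts('wrist',d,i)
cv2.imwrite('pics/w1.png',p[...,::-1])
E
```

```text
t 2.65 pos [ 0.5686 -0.2644  0.0175] tooly -1.93 q [-0.56  0.55 -0.14  0.88 -0.    1.04] F [-0.7  0.1  3. ]
shift [ 0.2138 -0.0212 -0.0006] turn [ 0.    0.02 -4.93]
0.13424755342351813 29.921469390392303
```

{"op": "step_arm", "data": {
  "commands": "0 .02 0 0 0 0 -1;0 .04 -.001 0 0 0 -2;0 .06 -.001 0 0 0 -3;0 .08 -.002 0 0 0 -4;0 .1 -.002 0 0 0 -5;0 .115 -.0025 0 0 0 -6;0 .1265 -.0025 0 0 0 -6.5;0 .1265 -.0025 0 0 0 -6.5"
}}

```text
time_s: 3.5
position: [0.5704, -0.1346, 0.0175]
tool_rot: [-2.127, -2.31, -0.004]
contact_force: [0.8, 6.6, 6.7]
gripper_width: 0.138
gripper_force: 30.5
```

```bash
python3 - <<'E'
from h import *
rel([.5703,-.1378,.0175],4.6)
i=camera_info('wrist');p,d=read_camera('wrist');w=pts('wrist',d,i)
cv2.imwrite('pics/w2.png',np.hstack([p[...,::-1]]))
np.savez('w2.npz',p=p,d=d,w=w)
p,d=read_camera('top'); np.savez('top2.npz',p=p,d=d,w=pts('top',d))
E
```

```text
t 3.5 pos [ 0.5704 -0.1346  0.0175] tooly 4.73 q [-0.37  0.48 -0.26  0.83  0.    1.12] F [0.8 6.6 6.7]
shift [-0.0032 -0.0003 -0.0001] turn [ 0.03 -0.18  0.13]
```

View pics/w2.png

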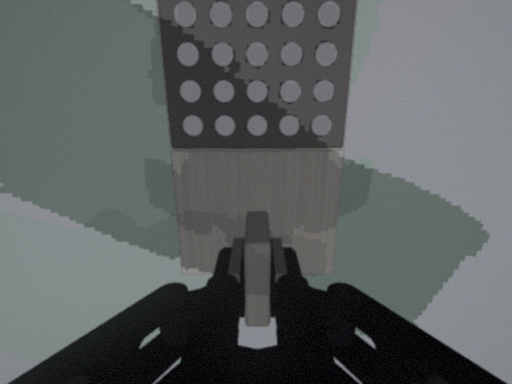

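The rib is held in the pads at about (258,260) and the tray is square to the gripper. The press is outside the wrist view, so I'll compare carrier and press in the top view.

```bash
python3 - <<'E'
from h import *
z=np.load('top2.npz');w=z['w']; f=w.reshape(-1,3)
a=np.radians(94.6); ex=np.array([np.cos(a),np.sin(a)]); ey=np.array([-ex[1],ex[0]])
def fit(m,lab):
    q=f[m]; r=cv2.minAreaRect((q[:,:2]*1000).astype(np.float32)); print(lab,len(q),np.round(r[0],1),np.round(r[1],1),round(r[2],2)); return r
box=lambda x0,x1,y0,y1,z0,z1:(f[:,0]>x0)&(f[:,0]<x1)&(f[:,1]>y0)&(f[:,1]<y1)&(f[:,2]>z0)&(f[:,2]<z1)
r=fit(box(.5,.64,-.085,.06,.033,.045),'mat')
c=fit(box(.43,.66,.12,.24,.143,.157),'cross')
r2=fit(box(.5,.64,.04,.13,.006,.025),'guides/lips')
q=f[box(.48,.64,.05,.14,.005,.04)]
O=np.array(c[0])/1000-.02*ex
print('O',O.round(4),'mat in press',((np.array(r[0])/1000-O)@np.stack([ex,ey],1)).round(4))
P=(q[:,:2]-O)@np.stack([ex,ey],1)*1000
for x in range(-110,-40,10):
    s=(P[:,0]>x)&(P[:,0]<=x+10)
    if s.sum(): print(x,sorted(np.round(P[s,1]).astype(int).tolist()))
E
```

```text
mat 473 [557.1 -17.9] [ 75.3 111.9] 5.56
cross 1134 [544.7 181.1] [180.3 100.1] 4.77
guides/lips 100 [570.5  84.9] [137.8  88.6] 1.19
O [0.5464 0.1612] mat in press [-0.1794  0.0037]
-110 [-7, -6, 12, 24, 28, 71]
-100 [-85, -66, -23, -4, -3, 8, 8, 28, 28, 39, 39, 47, 58]
-90 [-55, -27, -24, -20, -8, 39]
-80 [-67, -65, -62, -62, -61, -59, -59, -58, -48, 42, 58, 62, 62, 66, 66, 66, 69]
-70 [-62, -60, -59, -55, -55, -52, -33, -25, -25, -13, -5, 2, 22, 41, 54, 57, 58, 58, 61, 61, 61, 64]
-60 [-88, -58, -56, -55, -54, -52, -52, -50, -47, -30, 29, 53, 53, 57, 57, 68]
-50 [-68, -65, -64, -64, -60, -60, -59, -57, -55, -52, -52, -49, -48, -44, -44, -38, -30, -18, -18, 1, 9, 45, 45, 45, 48, 49, 49, 52, 53, 53, 56, 56, 57, 60, 60, 61, 63, 63, 64, 67, 68, 68]
```

{"op": "step_arm", "data": {
  "commands": "0 .01 .001 0 0 0 0;0 .02 .002 0 0 0 0;0 .03 .003 0 0 0 0;0 .04 .003 0 0 0 0;0 .05 .003 0 0 0 0;0 .06 .003 0 0 0 0;0 .07 .003 0 0 0 0;0 .08 .003 0 0 0 0"
}}

```text
time_s: 4.4
position: [0.5672, -0.0585, 0.0175]
tool_rot: [2.131, 2.306, -0.002]
contact_force: [-0.7, -6.6, 5.7]
gripper_width: 0.134
gripper_force: 30.3
```

```bash
cat > chk.py <<'E'
from h import *
rel([.5575,.0516,.0175],4.7)
p,d=read_camera('top');f=pts('top',d).reshape(-1,3)
box=lambda x0,x1,y0,y1,z0,z1:(f[:,0]>x0)&(f[:,0]<x1)&(f[:,1]>y0)&(f[:,1]<y1)&(f[:,2]>z0)&(f[:,2]<z1)
a=np.radians(94.7); ex=np.array([np.cos(a),np.sin(a)]); ey=np.array([-ex[1],ex[0]]);O=np.array([.5463,.1612])
q=f[box(.5,.64,-.085,.14,.033,.045)]
P=(q[:,:2]-O)@np.stack([ex,ey],1)*1000
r=cv2.minAreaRect(P.astype(np.float32));print('mat in press',r,P[:,0].min().round(1))
E
python3 chk.py
```

```text
t 4.4 pos [ 0.5672 -0.0585  0.0175] tooly 4.49 q [-0.24  0.46 -0.3   0.81 -0.    1.25] F [-0.7 -6.6  5.7]
shift [ 0.1105 -0.001  -0.0003] turn [ 0.01  0.13 -0.21]
mat in press ((-105.51974487304688, 0.14917373657226562), (111.51075744628906, 73.8349609375), 0.12818646430969238) -161.2
```

{"op": "step_arm", "data": {
  "commands": "0 .01 0 0 0 0 0;0 .022 0 0 0 0 0;0 .034 0 0 0 0 0;0 .046 0 0 0 0 0;0 .058 0 0 0 0 0;0 .07 0 0 0 0 0;0 .082 0 0 0 0 0;0 .09 0 0 0 0 0"
}}

```text
time_s: 5.25
position: [0.5597, 0.0315, 0.0174]
tool_rot: [2.131, 2.306, -0.003]
contact_force: [-0.5, -7.6, 6.4]
gripper_width: 0.138
gripper_force: 30.4
```

{"op": "step_arm", "data": {
  "commands": "0 .005 0 0 0 0 0;0 .01 0 0 0 0 0;0 .014 0 0 0 0 0;0 .017 0 0 0 0 0;0 .02 0 0 0 0 0;0 .022 0 0 0 0 0"
}}

```text
time_s: 5.85
position: [0.5581, 0.0514, 0.0175]
tool_rot: [2.131, 2.303, -0.007]
contact_force: [0.4, -16.8, 5.1]
gripper_width: 0.138
gripper_force: 30.2
```

```bash
python3 chk.py
```

```text
t 5.85 pos [0.5581 0.0514 0.0175] tooly 4.44 q [-0.05  0.44 -0.33  0.8  -0.01  1.45] F [  0.4 -16.8   5.1]
shift [ 0.0002 -0.0006 -0.    ] turn [-0.03  0.33 -0.26]Traceback (most recent call last):
  File "chk.py", line 8, in <module>
    r=cv2.minAreaRect(P.astype(np.float32));print('mat in press',r,P[:,0].min().round(1))
                                                                   ~~~~~~~~~~^^
    return umr_minimum(a, axis, None, out, keepdims, initial, where)
ValueError: zero-size array to reduction operation minimum which has no identity
```

{"op": "step_arm", "data": {
  "commands": "0 .002 0 0 0 0 0;0 .003 0 0 0 0 0;0 .003 0 0 0 0 0"
}}

```text
time_s: 6.2
position: [0.5582, 0.0515, 0.0175]
tool_rot: [2.131, 2.298, -0.012]
contact_force: [-0.7, -21.1, 4.6]
gripper_width: 0.131
gripper_force: 30.4
```

The force rose and motion stopped at the expected place, so the carrier is against the stop. Easing the preload, then releasing.

{"op": "step_arm", "data": {
  "commands": "0 -.002 0 0 0 0 0;0 -.002 0 0 0 0 0;1 -.002 0 0 0 0 0;1 -.002 0 0 0 0 0;1 -.002 0 0 0 0 0;1 -.002 0 0 0 0 0;1 -.002 0 0 0 0 0;1 -.002 0 0 0 0 0"
}}

```text
time_s: 7.0
position: [0.558, 0.055, 0.0171]
tool_rot: [-2.131, -2.308, 0.0]
contact_force: [-0.2, -0.6, 1.2]
gripper_width: 1.003
gripper_force: 0.0
```

{"op": "step_arm", "data": {
  "commands": "1 0 0 -.02 0 0 0;1 0 0 -.06 0 0 0;1 0 0 -.1 0 0 0;1 0 0 -.14 0 0 0;1 0 0 -.14 0 0 0"
}}

```text
time_s: 7.5
position: [0.5618, 0.0548, 0.1634]
tool_rot: [2.126, 2.302, 0.011]
contact_force: [0.9, -0.4, -0.2]
gripper_width: 0.997
gripper_force: 0.0
```

```bash
python3 - <<'E'
from h import *
i=camera_info('wrist');p,d=read_camera('wrist');w=pts('wrist',d,i)
cv2.imwrite('pics/w3.png',p[...,::-1])
f=w.reshape(-1,3);q=f[(f[:,2]>.042)&(f[:,2]<.053)&(abs(f[:,0]-.557)<.04)&(abs(f[:,1]-.05)<.05)]
print(len(q),q.mean(0),cv2.minAreaRect((q[:,:2]*1000).astype(np.float32)))
rel([.55,-.02,.4],94.7)
E
```

```text
584 [0.55837842 0.05079233 0.04786488] ((558.3366088867188, 50.097469329833984), (11.447819709777832, 42.663394927978516), 4.607400894165039)
t 7.55 pos [0.5604 0.0548 0.1606] tooly 4.55 q [-0.05  0.31 -0.13  1.12 -0.    1.45] F [ 0.2 -0.9 -1. ]
shift [-0.0739 -0.0147 -0.2394] turn [  0.27   0.35 -90.15]
```

View pics/w3.png

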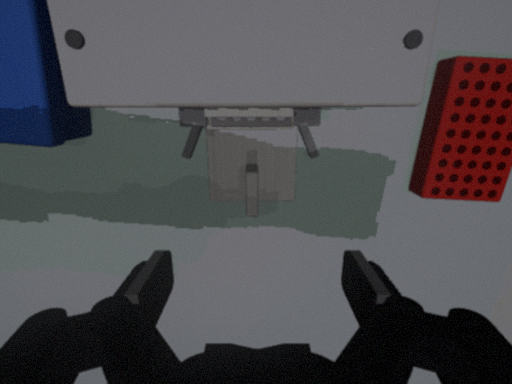

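The carrier is home: the rib is at (252,185), straight, with the plate under the crosshead. Now I'll rise and turn for the lever.

{"op": "step_arm", "data": {
  "commands": "1 0 0 -.05 0 0 0;1 0 0 -.1 0 0 -8;1 0 0 -.15 0 0 -16;1 0 0 -.2 0 0 -24;1 0 0 -.25 0 0 -32;1 0 0 -.25 0 0 -40;1 0 0 -.25 0 0 -48;1 0 0 -.25 0 0 -56"
}}

```text
time_s: 8.35
position: [0.5584, 0.0548, 0.4061]
tool_rot: [-0.79, -3.039, 0.0]
contact_force: [-0.4, -0.3, 0.5]
gripper_width: 1.005
gripper_force: 0.0
```

{"op": "step_arm", "data": {
  "commands": "1 0 0 0 0 0 -8;1 0 0 0 0 0 -16;1 0 0 0 0 0 -24;1 0 0 0 0 0 -32;1 0 0 0 0 0 -34;1 0 0 0 0 0 -34"
}}

```text
time_s: 8.95
position: [0.558, 0.0549, 0.4056]
tool_rot: [0.125, -3.137, -0.0]
contact_force: [-0.0, -0.1, -0.7]
gripper_width: 1.002
gripper_force: 0.0
```

```bash
python3 - <<'E'
from h import *
i=camera_info('wrist');p,d=read_camera('wrist');f=pts('wrist',d,i).reshape(-1,3)
for n in('wrist','top'):
    i=camera_info(n);p,d=read_camera(n);f=pts(n,d,i).reshape(-1,3)
    q=f[(f[:,2]>.3)&(f[:,2]<.345)&(abs(f[:,0]-.54)<.1)&(abs(f[:,1]-.23)<.04)]
    print(n,len(q)); 
    if len(q)>5: print(q.mean(0).round(4),cv2.minAreaRect((q[:,:2]*1000).astype(np.float32)))
rel([.543,.232,.41],94.7)
E
```

```text
wrist 5483
[0.5347 0.2254 0.3276] ((540.989501953125, 229.8433074951172), (131.6409912109375, 22.3957576751709), 4.661369323730469)
top 269
[0.5387 0.2321 0.3293] ((540.7556762695312, 233.32626342773438), (131.24398803710938, 22.06969451904297), 5.911023139953613)
t 9.1 pos [0.558  0.0548 0.4064] tooly 94.5 q [-0.05  0.31  0.48  1.73 -0.   -0.12] F [-0.1  0.2 -1. ]
shift [ 0.0011  0.1778 -0.0036] turn [ 0.   -0.08 -0.2 ]
```

{"op": "step_arm", "data": {
  "commands": "1 .002 .04 0 0 0 0;1 .002 .08 0 0 0 0;1 .002 .12 0 0 0 0;1 .002 .15 0 0 0 0;1 .002 .17 0 0 0 0;1 .002 .1765 0 0 0 0;1 .002 .1765 0 0 0 0;1 .002 .1765 0 0 0 0"
}}

```text
time_s: 9.9
position: [0.5422, 0.2298, 0.407]
tool_rot: [0.123, -3.139, 0.001]
contact_force: [0.1, 0.0, 0.5]
gripper_width: 1.001
gripper_force: 0.0
```

{"op": "step_arm", "data": {
  "commands": "1 0 0 .02 0 0 0;1 0 0 .05 0 0 0;1 0 0 .08 0 0 0;1 0 0 .095 0 0 0;1 0 0 .102 0 0 0;1 0 0 .102 0 0 0;1 0 0 .102 0 0 0"
}}

```text
time_s: 10.6
position: [0.5426, 0.2301, 0.3063]
tool_rot: [-0.123, 3.138, 0.0]
contact_force: [0.7, -0.1, 0.2]
gripper_width: 0.999
gripper_force: 0.0
```

```bash
python3 - <<'E'
from h import *
rel([.542,.231,.304],94.7)
p,d=read_camera('scene'); cv2.imwrite('pics/s4.png',cv2.resize(p[150:310,180:380,::-1],None,fx=3,fy=3))
E
```

```text
t 10.6 pos [0.5426 0.2301 0.3063] tooly 94.49 q [ 0.26  0.34  0.26  1.49 -0.    0.19] F [ 0.7 -0.1  0.2]
shift [0.0006 0.001  0.0023] turn [ 0.01  0.09 -0.21]
```

View pics/s4.png

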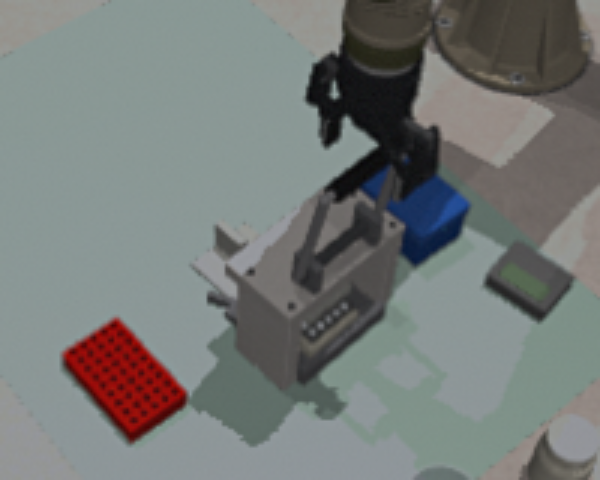

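{"op": "step_arm", "data": {
  "commands": "0 0 .001 .002 0 0 0;0 0 .001 .002 0 0 0;0 0 .001 .002 0 0 0;0 0 .001 .002 0 0 0;0 0 .001 .002 0 0 0;0 0 .001 .002 0 0 0",
  "newtons": 40
}}

```text
time_s: 11.25
position: [0.542, 0.2322, 0.3034]
tool_rot: [-0.125, 3.139, 0.002]
contact_force: [-0.3, 2.9, 0.5]
gripper_width: 0.24
gripper_force: 39.2
```

{"op": "step_arm", "data": {
  "commands": "0 0 -.0074 -.0009 0 0 0;0 0 -.0149 -.0015 0 0 0;0 0 -.0224 -.0017 0 0 0;0 0 -.0299 -.0015 0 0 0;0 0 -.0374 -.0009 0 0 0;0 0 -.0448 0 0 0 0;0 0 -.0522 .0013 0 0 0;0 0 -.0595 .003 0 0 0"
}}

```text
time_s: 12.05
position: [0.5469, 0.1719, 0.3001]
tool_rot: [-0.124, 3.139, 0.001]
contact_force: [0.2, 5.9, -0.3]
gripper_width: 0.245
gripper_force: 39.2
```

{"op": "step_arm", "data": {
  "commands": "0 0 -.0072 .002 0 0 0;0 0 -.0144 .0044 0 0 0;0 0 -.0213 .0072 0 0 0;0 0 -.0282 .0102 0 0 0;0 0 -.0348 .0137 0 0 0;0 0 -.0413 .0174 0 0 0;0 0 -.0476 .0215 0 0 0;0 0 -.0537 .0259 0 0 0"
}}

```text
time_s: 12.85
position: [0.5513, 0.1192, 0.2743]
tool_rot: [-0.125, 3.138, 0.004]
contact_force: [1.5, 10.2, 1.9]
gripper_width: 0.247
gripper_force: 39.4
```

{"op": "step_arm", "data": {
  "commands": "0 0 -.0058 .0047 0 0 0;0 0 -.0115 .0097 0 0 0;0 0 -.0168 .0149 0 0 0;0 0 -.0219 .0204 0 0 0;0 0 -.0267 .0262 0 0 0;0 0 -.0312 .0322 0 0 0;0 0 -.0328 .0346 0 0 0;0 0 -.0328 .0346 0 0 0"
}}

```text
time_s: 13.65
position: [0.5539, 0.0881, 0.242]
tool_rot: [-0.126, 3.135, 0.009]
contact_force: [-1.1, 13.1, 9.6]
gripper_width: 0.243
gripper_force: 40.3
```

```bash
python3 - <<'E'
from h import *
rel([.542,.231,.304],94.7)
i=camera_info('wrist');p,d=read_camera('wrist');f=pts('wrist',d,i).reshape(-1,3)
cv2.imwrite('pics/w5.png',p[...,::-1])
E
```

```text
t 13.65 pos [0.5539 0.0881 0.242 ] tooly 94.61 q [ 0.01  0.28  0.03  1.31  0.01 -0.07] F [-1.1 13.1  9.6]
shift [ 0.0002  0.1437 -0.0613] turn [ 0.3   0.22 -0.09]
```

{"op": "step_arm", "data": {
  "commands": "0 0 0 0 0 0 0;0 0 0 0 0 0 0;0 0 0 0 0 0 0;0 0 0 0 0 0 0;0 0 0 0 0 0 0"
}}

```text
time_s: 14.2
position: [0.5539, 0.0881, 0.242]
tool_rot: [-0.127, 3.135, 0.007]
contact_force: [-2.5, 11.9, 11.4]
gripper_width: 0.242
gripper_force: 40.3
```

{"op": "step_arm", "data": {
  "commands": "0 0 .0016 -.0024 0 0 0;0 0 .0061 -.0084 0 0 0;0 0 .0109 -.0142 0 0 0;0 0 .016 -.0197 0 0 0;0 0 .0213 -.0249 0 0 0;0 0 .027 -.0299 0 0 0;0 0 .0328 -.0346 0 0 0;0 0 .0389 -.039 0 0 0"
}}

```text
time_s: 15.0
position: [0.5507, 0.1252, 0.2787]
tool_rot: [-0.125, 3.139, 0.002]
contact_force: [1.6, 6.3, -2.1]
gripper_width: 0.243
gripper_force: 39.1
```

{"op": "step_arm", "data": {
  "commands": "0 0 .0063 -.0041 0 0 0;0 0 .0128 -.0078 0 0 0;0 0 .0194 -.0113 0 0 0;0 0 .0263 -.0143 0 0 0;0 0 .0332 -.0171 0 0 0;0 0 .0404 -.0195 0 0 0;0 0 .0476 -.0215 0 0 0;0 0 .0549 -.0232 0 0 0"
}}

```text
time_s: 15.8
position: [0.5463, 0.1799, 0.302]
tool_rot: [-0.124, 3.139, -0.001]
contact_force: [1.4, 3.3, -1.2]
gripper_width: 0.246
gripper_force: 39.2
```

{"op": "step_arm", "data": {
  "commands": "0 0 .0074 -.0013 0 0 0;0 0 .0148 -.0022 0 0 0;0 0 .0223 -.0028 0 0 0;0 0 .0298 -.003 0 0 0;0 0 .0373 -.0028 0 0 0;0 0 .0448 -.0022 0 0 0;0 0 .0522 -.0013 0 0 0;0 0 .0525 -.0013 0 0 0"
}}

```text
time_s: 16.6
position: [0.542, 0.2323, 0.3033]
tool_rot: [-0.126, 3.139, -0.001]
contact_force: [0.9, 1.4, 2.7]
gripper_width: 0.241
gripper_force: 39.7
```

{"op": "step_arm", "data": {
  "commands": "0 0 0 0 0 0 0;0 0 0 0 0 0 0;0.4 0 0 0 0 0 0;0.4 0 0 0 0 0 0;0.4 0 0 0 0 0 0;1 0 0 0 0 0 0;1 0 0 0 0 0 0;1 0 0 0 0 0 0"
}}

```text
time_s: 17.4
position: [0.542, 0.2318, 0.3031]
tool_rot: [0.124, -3.139, 0.0]
contact_force: [0.2, -0.2, -0.4]
gripper_width: 0.894
gripper_force: 0.0
```

Released at rest. Now retreating upward and checking.

{"op": "step_arm", "data": {
  "commands": "1 0 0 0 0 0 0;1 0 0 -.02 0 0 0;1 0 0 -.05 0 0 0;1 0 0 -.1 0 0 0;1 0 -.04 -.11 0 0 0;1 0 -.08 -.11 0 0 0;1 0 -.12 -.11 0 0 0;1 0 -.16 -.11 0 0 0"
}}

```text
time_s: 18.2
position: [0.5547, 0.0711, 0.4135]
tool_rot: [-0.126, 3.138, -0.0]
contact_force: [-0.9, -0.2, -0.5]
gripper_width: 1.001
gripper_force: 0.0
```

{"op": "step_arm", "data": {
  "commands": "1 0 -.02 0 0 0 0;1 0 -.02 0 0 0 0;1 0 -.02 0 0 0 0"
}}

```text
time_s: 18.5
position: [0.5563, 0.0523, 0.4132]
tool_rot: [-0.123, 3.139, 0.0]
contact_force: [-0.3, 0.4, 0.2]
gripper_width: 1.0
gripper_force: 0.0
```

```bash
python3 - <<'E'
from h import *
rel([.55,.05,.4],94.5)
for n in('wrist','top'):
    i=camera_info(n);p,d=read_camera(n);f=pts(n,d,i).reshape(-1,3)
    q=f[(f[:,2]>.3)&(f[:,2]<.345)&(abs(f[:,0]-.54)<.1)&(abs(f[:,1]-.23)<.04)]
    if len(q)>5: print(n,'handle',cv2.minAreaRect((q[:,:2]*1000).astype(np.float32)))
    q=f[(f[:,2]>.04)&(f[:,2]<.055)&(abs(f[:,0]-.557)<.04)&(abs(f[:,1]-.05)<.05)]
    if len(q)>5: print(n,'rib',cv2.minAreaRect((q[:,:2]*1000).astype(np.float32)))
p,d=read_camera('scene'); cv2.imwrite('pics/s6.png',cv2.resize(p[150:330,150:390,::-1],None,fx=3,fy=3))
E
```

```text
t 18.5 pos [0.5563 0.0523 0.4132] tooly 94.48 q [-0.05  0.31  0.49  1.75  0.   -0.13] F [-0.3  0.4  0.2]
shift [ 0.0064 -0.0018  0.0132] turn [ 0.02  0.   -0.02]
wrist handle ((540.6005249023438, 229.73680114746094), (131.0565643310547, 22.413864135742188), 5.081778526306152)
wrist rib ((557.5679321289062, 49.02738952636719), (12.482111930847168, 41.97445297241211), 4.44120979309082)
top handle ((539.66455078125, 233.2843017578125), (130.90492248535156, 22.350719451904297), 5.427968502044678)
```

View pics/s6.png

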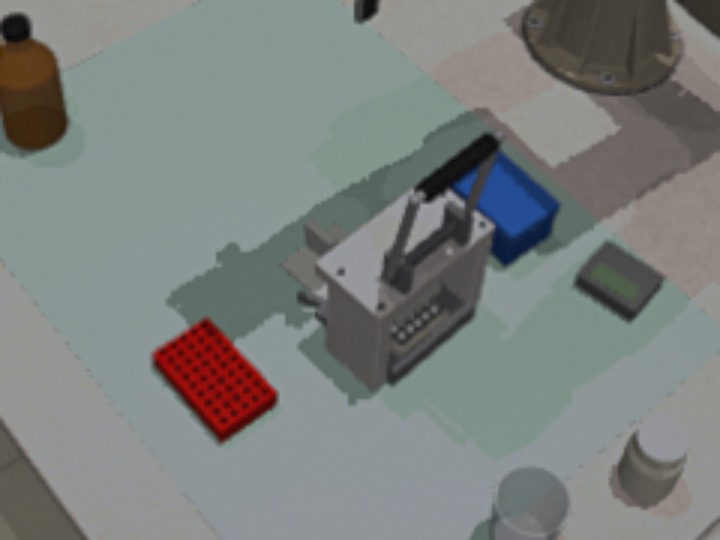

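The lever is at rest, with its handle where it was at the start. Rib-to-handle spacing is 181 mm against an expected 182 mm, so the carrier is home, and nothing else has moved. Handing in.

```bash
python3 -c "
from rig import robot
print(robot.job_done())"
```

```text
the job is handed in; nothing more can be done
None
```

The job is handed in, with no verdict returned: the carrier is home and released, the lever was pulled full stroke, held about 0.6 s and eased back to rest over about 2.4 s, and no other item on the bench looks moved; I inferred that the mat is pressed in from the full stroke and did not measure it.

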